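# Prop open the hood of a bench shaker

## Task

Open the shaker for loading: raise its hood by the grip bar, swing the prop rod up, then ease the hood down by hand without letting it drop, until it rests on the rod with the rod's bent end seated fully home in the catch under the hood. Leave it standing propped like that, and do not disturb the things around the shaker.

Things in the scene. Friction and masses are not known exactly. Their poses are not given: they have to be found in the camera images.
- shaker: White bench shaker, fixed to the worktop: a base 250 deep (x) x 300 wide (y), its flat grey deck 65 mm up, with two stacked petri dishes on a platform at the left, and a hinged white hood with a dark-framed window. Origin: centre of the underside. Its x points from front (grip bar, dials) to the rear (hinge), y to its left, z up.
- hood (a joint): Hood angle, rad: 0 shut, 1.45 fully back at its stop. The hood is a box cover 300 wide, 226 deep, 60 high, 0.75 to 1 kg, hinged along the rear of the deck. Let go above 1.3 it stays up by itself; lower it falls. Lifting takes up to 6 N at the bar. Reads 0.96 resting on the seated prop rod; above 1.2 the rod's bent end can swing in clear of the catch.
- hinge (a point): Middle of the hood's hinge line, which runs along the shaker's y; fixed, in the shaker's frame at [0.095, 0, 0.070]. A wall cabinet hangs 0.6 m above the rear of the worktop, to the right of the shaker; keep the wrist clear of it.
- bar_middle (a point): Middle of the hood's grip bar: black round bar along the shaker's y, diameter 11, clear length 125, in front of the hood's front wall with a 29 mm gap to it. It lies 245 mm in front of the hinge line and 30 mm above it when shut, and moves with the hood.
- catch_seat (a point): Catch: steel saddle bracket 16 wide under the hood's roof; a slot 12 wide, open downward (hood shut), its lips flaring to a 37 mm mouth 19 mm below the seat. The point is where the axis of the rod's bent end rests in it: in the hood's frame 165 mm in front of the hinge line, 18 mm above it, 60 mm right of the middle; moves with the hood.
- prop_rod (a joint): Prop rod angle, rad: 0 lying flat on the deck pointing to the rear, growing as its free end swings up, stop at 1.6. Its pivot is stiff (0.11 N m), so it stays at the angle where it is left. It reads 0.83 when seated in the catch; left within 0.05 of that, the flared lips of the catch guide it home as the hood comes down.
- rod_pivot (a point): Pivot of the prop rod at the right front of the deck, under the hood, 98 mm above the worktop, axis along the shaker's y; in the shaker's frame at [-0.092, -0.085, 0.098].
- sleeve_middle (a point): Middle of the rod's black grip sleeve, diameter 13, 50 long, on the rod's axis 98 mm from the pivot; 26 mm above the deck when the rod lies flat. The steel rod is 8 thick and 159 long.
- pin (a point): Point on the axis of the rod's bent end: 8 mm steel, turned square to the rod toward the shaker's left (y), 36 long. The point is 159 mm from the pivot along the rod and 25 mm left of its axis; this part goes into the catch.
- timer_box: Bystander: flat grey-white bench timer 66 x 66 x 18, right of the shaker. Origin: centre of underside.
- amber_bottle: Bystander: amber bottle with black cap, diameter 68, 140 tall, right of the shaker. Origin: centre of underside.
- loose_dish: Bystander: petri dish, diameter 90, 15 high, left of the shaker. Origin: centre of underside.
- tape_roll: Bystander: roll of tape lying flat, diameter 103, 25 high, left of the shaker. Origin: centre of underside.

How it is judged (in metres and radians):
On the way, in this order (a step that is already met when the one before it is completed fails the run):
1. the hood is raised clear above the propped height (value of joint hood above 1.1 rad), for 0.2 s.
2. the prop rod is swung up while the hood is still above it (value of joint prop_rod above 0.72 rad and value of joint hood above 1.04 rad), for 0.2 s.
At the end, for the whole second after the job is handed in: The rod's bent end lies within 6 mm of the seat of the catch, the hood rests on the rod with more than 0.3 N, stands at 0.90 to 1.01 rad and is at rest (under 0.05 rad/s) (distance between pin and catch_seat below 0.006 m and value of joint hood between 0.9 and 1.01 rad and contact force between prop_rod and hood above 0.3 N and not (velocity of joint hood above 0.05 rad/s) and not (velocity of joint hood below -0.05 rad/s)); the robot touches nothing.
It fails at once if the hood is let drop (closing faster than 1 rad/s) (velocity of joint hood below -1 rad/s).
It fails at once if a thing beside the shaker is pushed more than 30 mm (distance of any of timer_box, amber_bottle, loose_dish, tape_roll from where it was at the start of the episode above 0.03 m).
It fails at once if the bottle is tipped (angle between amber_bottle's own z axis and vertical above 0.4 rad).
It also fails if it takes over 70 s, if anything falls off the work surface, if the arm or the gripper's body presses on something with over 40 N, if the wrist force passes 120 N, or if a joint passes its speed limit or range.

## Robot

A 6-joint arm with a two-finger parallel gripper is mounted at the origin on a cart in front of the work surface, level with it; the furniture and walls round the work are solid. World frame = base frame: x ahead of the robot, y to its left, z up, the work surface at z = 0. Lengths are in mm, angles in rad, forces in N, time in s.
With the tool pointing down it reaches from about 300 to 775 mm from the base axis. Payload 14.6 kg.
Tool frame: the origin (TCP) lies midway between the tips of the shut fingers; the grasp point (between the pads) lies 19 mm behind it; z points along the fingers, y is the line along which they close (so a half turn about z gives the same grasp; the last joint's range is limited). The gripper opens to 94 mm and grips with 3 to 60 N. Pads are 16 mm wide; open, the fingers measure 119 mm over their backs; the gripper's body (75 mm by 177 mm) begins 78 mm behind the grasp point.
Start: joints at [-1.341, 0.3, 1.521, -0, 1.321, -0.067], TCP at [160.847, -525.944, 205.446] pointing down, gripper open.
Joint ranges: [-3.03, 3.03], [-0.79, 2.21], [0.23, 2.52], [-1.04, 4.18], [0, 3.07], [-2.55, 2.55]. Speed limits (rad/s): [2.22, 2.22, 2.57, 3.14, 3.14, 3.14].

## Interface

Orientations are given as [roll, pitch, yaw] about the fixed x, y, z axes, in that order (R = Rz(yaw) Ry(pitch) Rx(roll)).
In Python, from cell import manip gives the robot as it stands.
- The arm moves only by the shell command python3 -m creep 'ROWS' [OPENING] [FORCE]. ROWS is text: rows parted by semicolons, each of 6 numbers parted by spaces: the shift along the tool's x, y, z normalised to -1 to 1, where 1 is 4 cm, then the turn, a rotation vector about the tool's x, y, z normalised to -1 to 1, where 1 is pi rad. In form: dx dy dz ax ay az; .... A call has 1 to 20 rows; each row shifts and turns the commanded pose from where the row before left it, along the tool's axes as they then stand; what a row does not reach is not made up. A row lasts 1/8 s, in which the tool goes at most 62.5 mm and 10.7 degrees, less where a joint would pass 70% of its speed; a pose out of reach is approached as far as the arm can. A call with a number of a shift or a turn outside -1 to 1 is refused whole. A call with a gripper value outside its range is refused whole. OPENING is the closure, from 0 (fully open) to 1 (shut), set as the call begins (- or left out, the last holds). The fingers move at their own pace and stop on an object; FORCE is the grip in N (left out, the last holds). Time passes only in rows, so rows that do not move let the fingers close. It gives the time, the measured TCP pose, the force, the opening and the grip force at its end, in the units of the state.
- manip.read_state(): the state, without advancing time (a new reading comes with each control period).
- manip.camera(name): name is "scene" or "top" or "wrist"; returns a dict with "color" (384x512x3 uint8, red, green, blue), "range_z" (384x512 float32, mm along the optical axis (not along the pixel's ray), 0 where there is no reading), "camera_matrix" (3x3 intrinsics, pixels), "T" (4x4, takes a point from camera to world coordinates). Camera axes: x right, y down, z forward; pixel columns grow to the right and rows downward; lengths in mm; the calibration is good to about 2 mm. A picture is of the moment at which its call begins.
- manip.sign_off(): hands the job in; it is judged then, once.
The state is a dict: "clock": time; "joints": joint angles; "qd": joint speeds; "effort": joint torques, N m; "eef_pos": TCP position; "eef_rot": TCP orientation; "wrist_force": force on the tool from outside, world axes, zero at the start; "moment": the same for the moment, N m; "finger_gap": finger opening in mm; "finger_force": force on a finger pad.
Only numpy, scipy, OpenCV 4.12 (cv2) and the standard library are available. Lean on these libraries where they do the work, as an engineer would, in place of code of your own. Each camera call takes 0.05 s, during which the arm holds its last target. There are 200 camera calls.

## Working session

There is one attempt and no reset: what is moved stays moved. The work goes in short steps, Python scripts to look and compute and a shell command to move; the robot and the scene stay as the last step left them, time stands still between calls to the robot, and variables do not carry over. Pictures are saved under pics/ and viewed, at most 10 in all, crops included, and the job is handed in when it is done.

```bash
ls; mkdir -p pics
python3 - <<'E'
from cell import manip
import cv2,numpy as np,pickle
d={}
for n in("scene","top"):
    c=manip.camera(n);d[n]=c;cv2.imwrite(f"pics/{n}0.png",c["color"][:,:,::-1]);print(n,c["camera_matrix"].tolist(),np.round(c["T"],3).tolist())
pickle.dump(d,open("c0.pkl","wb"))
s=manip.read_state();print(s)
E
```

```text
pics
scene [[499.09278410087785, 0.0, 246.91882691309934], [0.0, 499.09278410087785, 192.2871609999242], [0.0, 0.0, 1.0]] [[-0.869, -0.381, 0.316, 86.571], [-0.495, 0.655, -0.572, 992.789], [0.011, -0.653, -0.757, 1262.979], [0.0, 0.0, 0.0, 1.0]]
top [[446.5281190813102, 0.0, 257.7633026968715], [0.0, 446.5281190813102, 193.175456663559], [0.0, 0.0, 1.0]] [[0.021, -0.975, 0.219, 242.246], [-1.0, -0.021, 0.001, 128.121], [0.004, -0.219, -0.976, 1506.128], [0.0, 0.0, 0.0, 1.0]]
{'clock': 0.1, 'joints': array([-1.34059190e+00,  3.00414609e-01,  1.52149047e+00,  1.84509722e-05,
        1.32072558e+00, -6.65768203e-02]), 'qd': array([-0.00084025, -0.00086583, -0.00271534, -0.00067374, -0.00065557,
       -0.001256  ]), 'effort': array([ 1.99938469e-03, -5.32638788e+01, -3.53278363e+01,  7.09833833e-02,
        2.35228508e-02, -5.18824459e-05]), 'eef_pos': array([ 160.80528901, -525.726073  ,  204.95565309]), 'eef_rot': array([-3.14055814e+00, -8.68887240e-05,  2.96776631e-01]), 'wrist_force': array([ 0.25024228, -0.29280765, -0.69706452]), 'moment': array([-0.01426761, -0.01173926,  0.01831788]), 'finger_force': 0.0, 'finger_gap': 93.78830379571016}
```

View pics/scene0.png

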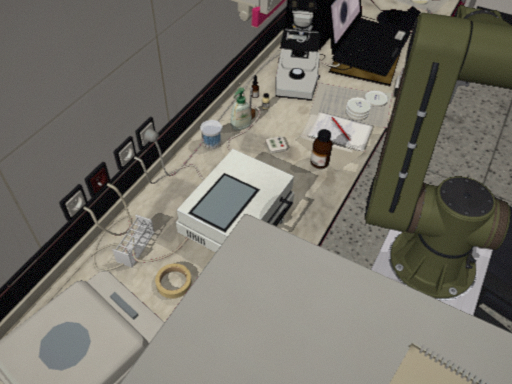

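View pics/top0.png

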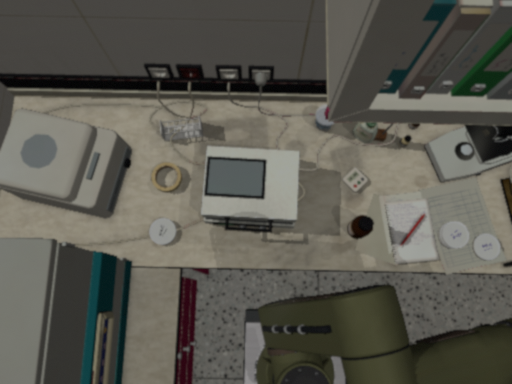

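The top view shows the shaker at about (203–299, 147–230), with the bar at (225–272, 224). The bottle is at (361, 227), the timer at (355, 180), the dish at (163, 231) and the tape at (166, 177). The cabinet is at the upper right. Next I measure the hood roof and the bar.

```bash
cat > h.py <<'E'
import numpy as np,cv2
def cloud(c):
    z=c["range_z"];K=c["camera_matrix"];v,u=np.mgrid[:z.shape[0],:z.shape[1]]
    P=np.stack([(u-K[0,2])*z/K[0,0],(v-K[1,2])*z/K[1,1],z],-1)
    return P@c["T"][:3,:3].T+c["T"][:3,3]
E
python3 - <<'E'
import pickle,numpy as np,cv2
from h import cloud
d=pickle.load(open("c0.pkl","rb"))
for n,(r0,r1,c0,c1) in dict(top=(140,240,190,310),scene=(140,260,170,305)).items():
    P=cloud(d[n]);m=np.zeros(P.shape[:2],bool);m[r0:r1,c0:c1]=1;m&=d[n]["range_z"]>0
    Q=P[m&(P[...,2]>118)&(P[...,2]<150)]
    print(n,len(Q),"z med",np.median(Q[:,2]),np.percentile(Q[:,2],[5,95]),cv2.minAreaRect(Q[:,:2].astype(np.float32)), np.round(cv2.boxPoints(cv2.minAreaRect(Q[:,:2].astype(np.float32)))))
    dark=d[n]["color"].max(-1)<70
    B=P[m&dark&(P[...,2]>88)&(P[...,2]<118)]
    if len(B): print(" bar",len(B),np.median(B,0),B.min(0),B.max(0),np.polyfit(B[:,1],B[:,0],1))
P=cloud(d["top"])
for u,v in((361,227),(355,180),(163,231),(166,163),(335,115),(345,90),(400,115)):print((u,v),np.round(P[v,u]))
E
```

```text
top 6535 z med 131.272746973038 [125.78549469 136.45310176] ((587.4387817382812, 153.41453552246094), (300.63787841796875, 229.9193572998047), 87.87987518310547) [[467.   7.]
 [697.  -1.]
 [708. 299.]
 [478. 308.]]
 bar 307 [449.10578476 154.89101191 104.30197561] [431.88112495  15.82423968  88.65661994] [479.9956566  293.02614151 116.05752311] [3.49120666e-02 4.49898079e+02]
scene 5402 z med 131.2323744678954 [126.15757242 135.91895523] ((586.5850830078125, 152.92530822753906), (307.5714111328125, 229.99703979492188), 88.20515441894531) [[467.   3.]
 [697.  -4.]
 [706. 303.]
 [476. 310.]]
 bar 140 [438.87238599 118.85051338 104.45453376] [431.14601644  72.77873438  89.3470813 ] [472.32822534 188.13428111 114.20848985] [-1.69395655e-01  4.64268993e+02]
(361, 227) [ 450. -192.  136.]
(355, 180) [ 630. -204.   20.]
(163, 231) [440. 444.  20.]
(166, 163) [673. 447.  31.]
(335, 115) [598. -24. 659.]
(345, 90) [599. -22. 772.]
(400, 115) [ 599. -154.  665.]
```

```bash
cat >> h.py <<'E'
from scipy.spatial.transform import Rotation as Ro
from cell import manip
PSI=-0.036; O=np.array([589.5,153.0,0]); RS=Ro.from_euler('z',PSI).as_matrix()
def W(p): return O+RS@np.array(p,float)           # shaker mm -> world
def bar(phi):                                       # bar middle in shaker frame
    a=phi+np.arctan2(30,245); r=np.hypot(245,30); return W([95-r*np.cos(a),0,70+r*np.sin(a)])
def tool(kind,tilt):                                # tilt: 0 down, + pointing forward
    yaw=PSI+(np.pi/2 if kind=='bar' else 0)
    R=Ro.from_euler('z',yaw)*Ro.from_euler('x',np.pi)
    return Ro.from_rotvec(-tilt*RS[:,1])*R
def need(g,R,back=0,cur=None):
    "grasp-point target g, orientation R; prints turn (units pi, tool axes) and shift (units 40 mm) after/before turn"
    s=manip.read_state(); p=s["eef_pos"];C=Ro.from_euler('xyz',s["eef_rot"])
    z=R.as_matrix()[:,2]; t=np.array(g)+z*(19-back)
    print("tcp",np.round(p,1),"target",np.round(t,1),"q",np.round(s["joints"],2),"F",np.round(s["wrist_force"],1),"gap",round(s["finger_gap"],1),"clk",s["clock"])
    print(" turn",np.round((C.inv()*R).as_rotvec()/np.pi,4)," shift cur-axes",np.round(C.inv().apply(t-p)/40,3)," new-axes",np.round(R.inv().apply(t-p)/40,3))
E
python3 - <<'E'
from h import *
R0=tool('bar',0)
print(bar(0),bar(.96),bar(1.42),W([6,-85,98]))
need([430,-200,330+19],R0)
E
```

```text
[439.5971895  158.39883368 100.        ] [568.57691595 153.75355659 287.90753382] [677.29738931 149.83792785 316.726446  ] [592.43677334  67.8391207   98.        ]
tcp [ 160.8 -525.7  205. ] target [ 430. -200.  330.] q [-1.34  0.3   1.52  0.    1.32 -0.07] F [ 0.3 -0.3 -0.7] gap 93.8 clk 0.1
 turn [-3.000e-04 -2.000e-04 -3.941e-01]  shift cur-axes [ 8.817 -5.822 -3.119]  new-axes [ 8.38   6.432 -3.126]
```

```bash
python3 -m creep '0 0 -1 0 0 0;0 0 -1 0 0 0;0 0 -1 0 0 0;0 0 -0.5 0 0 0' 0.5
python3 - <<'E'
from h import *
need([430,-200,330+19],tool('bar',0))
E
```

```text
clock: 0.6
eef_pos: [160.9, -526.1, 347.4]
eef_rot: [3.14, 0.0, 0.297]
wrist_force: [-0.1, 0.2, -0.6]
finger_gap: 57.3
finger_force: 0.0
tcp [ 160.9 -526.1  347.4] target [ 430. -200.  330.] q [-1.34  0.24  1.28 -0.    1.63 -0.07] F [-0.1  0.2 -0.6] gap 57.3 clk 0.6
 turn [ 0.0005  0.0004 -0.3941]  shift cur-axes [ 8.818 -5.829  0.423]  new-axes [8.389 6.43  0.435]
```

```bash
python3 -m creep '0.98 -0.65 0 0 0 0;0.98 -0.65 0 0 0 0;0.98 -0.65 0 0 0 0;0.98 -0.65 0 0 0 0;0.98 -0.65 0 0 0 0;0.98 -0.65 0 0 0 0;0.98 -0.65 0 0 0 0;0.98 -0.65 0 0 0 0;0.98 -0.65 0 0 0 0;0 0 0 0 0 -0.05;0 0 0 0 0 -0.05;0 0 0 0 0 -0.05;0 0 0 0 0 -0.05;0 0 0 0 0 -0.05;0 0 0 0 0 -0.05;0 0 0 0 0 -0.05;0 0 0 0 0 -0.044' 0.65
python3 - <<'E'
from h import *
need(bar(0)+[-20,0,40],tool('bar',np.pi/4),100)
need(bar(0)+[-20,0,180],tool('bar',0),0)
E
```

```text
clock: 2.72
eef_pos: [429.7, -198.9, 345.2]
eef_rot: [-3.141, -0.0, 1.539]
wrist_force: [-0.1, 0.4, -0.3]
finger_gap: 32.8
finger_force: 0.0
tcp [ 429.7 -198.9  345.2] target [362.4 160.5 197.3] q [-0.51  0.06  1.49  0.    1.6  -0.48] F [-0.1  0.4 -0.3] gap 32.8 clk 2.725
 turn [-0.2502 -0.0007  0.0014]  shift cur-axes [ 8.927 -1.962  3.701]  new-axes [ 8.919 -4.033  1.196]
tcp [ 429.7 -198.9  345.2] target [419.6 158.4 261. ] q [-0.51  0.06  1.49  0.    1.6  -0.48] F [-0.1  0.4 -0.3] gap 32.8 clk 2.725
 turn [-0.0002 -0.0001  0.0015]  shift cur-axes [ 8.921 -0.531  2.107]  new-axes [ 8.919 -0.574  2.105]
```

```bash
python3 -m creep '0.99 -0.22 0 0 0 0;0.99 -0.22 0 0 0 0;0.99 -0.22 0 0 0 0;0.99 -0.22 0 0 0 0;0.99 -0.22 0 0 0 0;0.99 -0.22 0 0 0 0;0.99 -0.22 0 0 0 0;0.99 -0.22 0 0 0 0;0.99 -0.22 0 0 0 0;0 0 0 -0.05 0 0;0 0 0 -0.05 0 0;0 0 0 -0.05 0 0;0 0 0 -0.05 0 0;0 0 0 -0.05 0 0;0 0 0 0 0 0'
python3 - <<'E'
from h import *
need(bar(0),tool('bar',np.pi/4),100)
need(bar(0),tool('bar',np.pi/4),0)
c=manip.camera("wrist");cv2.imwrite("pics/w1.png",c["color"][:,:,::-1])
E
```

```text
clock: 4.6
eef_pos: [362.4, 160.3, 344.6]
eef_rot: [2.357, 0.001, 1.537]
wrist_force: [0.5, 0.4, 0.2]
finger_gap: 33.4
finger_force: 0.0
tcp [362.4 160.3 344.6] target [382.4 160.5 157.3] q [ 0.62 -0.52  2.12 -0.56  0.95  0.84] F [0.5 0.4 0.2] gap 33.4 clk 4.6
 turn [-0.0003 -0.0003  0.0006]  shift cur-axes [ 0.024 -2.954  3.667]  new-axes [ 0.023 -2.958  3.664]
tcp [362.4 160.3 344.6] target [453.  157.9  86.6] q [ 0.62 -0.52  2.12 -0.56  0.95  0.84] F [0.5 0.4 0.2] gap 33.4 clk 4.6
 turn [-0.0003 -0.0003  0.0006]  shift cur-axes [ 0.022 -2.952  6.167]  new-axes [ 0.023 -2.958  6.164]
```

```bash
python3 -m creep '0 -0.74 0.92 0 0 0;0 -0.74 0.92 0 0 0;0 -0.74 0.92 0 0 0;0.02 -0.74 0.9 0 0 0;0 0 0 0 0 0;0 0 0 0 0 0'
python3 - <<'E'
from h import *
need(bar(0),tool('bar',np.pi/4),0)
c=manip.camera("wrist");cv2.imwrite("pics/w2.png",c["color"][:,:,::-1])
E
```

```text
clock: 5.4
eef_pos: [384.5, 160.1, 160.1]
eef_rot: [2.355, 0.0, 1.533]
wrist_force: [-0.2, 0.8, 0.3]
finger_gap: 33.0
finger_force: 0.0
tcp [384.5 160.1 160.1] target [453.  157.9  86.6] q [ 0.57 -0.23  2.39 -0.99  0.5   1.39] F [-0.2  0.8  0.3] gap 33.0 clk 5.4
 turn [ 0.0003  0.0005 -0.0004]  shift cur-axes [ 0.01  -0.089  2.512]  new-axes [ 0.007 -0.087  2.512]
```

View pics/w2.png

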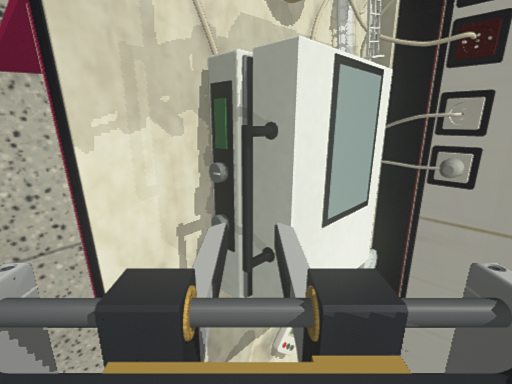

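The wrist view shows the bar running vertically at column 248, rows 55–295, between the finger tips at (210, 230) and (290, 230). Joint 4 is near its limit, so I'll reduce the tilt to about 25°. I'll also check the bar position with the wrist depth.

```bash
python3 -m creep '0 -0.5 -0.5 0.055 0 0;0 0 0 0.055 0 0;0 0 0 0 0 0;0 0 0 0 0 0'
python3 - <<'E'
from h import *
c=manip.camera("wrist");P=cloud(c);d=c["color"].max(-1)<60
B=P[d&(P[...,2]>85)&(P[...,2]<112)&(P[...,0]<455)&(P[...,0]>425)&(P[...,1]>60)&(P[...,1]<260)]
print(len(B),np.median(B,0),np.percentile(B,[3,97],axis=0),np.polyfit(B[:,1],B[:,0],1),bar(0))
need(bar(0),tool('bar',np.radians(25)),60)
need(bar(0),tool('bar',np.radians(25)),0)
E
```

```text
clock: 5.95
eef_pos: [367.5, 154.8, 158.5]
eef_rot: [2.598, 0.015, 1.515]
wrist_force: [-0.3, -1.4, 0.2]
finger_gap: 33.1
finger_force: 0.0
1175 [437.97200759 189.77911623 104.49451237] [[433.8069683  133.78140126 100.24722495]
 [451.00096844 230.91877478 106.18072052]] [6.62764078e-02 4.26605464e+02] [439.5971895  158.39883368 100.        ]
tcp [367.2 154.9 158.1] target [422.3 159.  137.2] q [ 0.5  -0.23  2.29 -0.47  0.68  0.86] F [-0.4 -0.8  0.1] gap 33.2 clk 6.0
 turn [ 0.0338  0.0071 -0.0031]  shift cur-axes [0.187 0.904 1.154]  new-axes [0.153 1.023 1.056]
tcp [367.2 154.9 158.1] target [447.6 158.1  82.8] q [ 0.5  -0.23  2.29 -0.47  0.68  0.86] F [-0.4 -0.8  0.1] gap 33.2 clk 6.0
 turn [ 0.0338  0.0071 -0.0031]  shift cur-axes [0.22  0.745 2.645]  new-axes [0.153 1.023 2.556]
```

```bash
python3 -m creep '0 0.5 0 0.034 0.007 -0.003;0.15 0.5 0 0 0 0;0 0 0.5 0 0 0;0 0 0.5 0 0 0;0 0 0 0 0 0'
python3 - <<'E'
from h import *
need(bar(0),tool('bar',np.radians(25)),0)
E
```

```text
clock: 6.62
eef_pos: [418.8, 158.8, 139.1]
eef_rot: [2.71, 0.002, 1.535]
wrist_force: [0.1, 0.3, 0.5]
finger_gap: 33.0
finger_force: 0.0
tcp [418.8 158.8 139.1] target [447.6 158.1  82.8] q [ 0.38 -0.05  2.15 -0.28  0.67  0.61] F [0.1 0.3 0.5] gap 33.0 clk 6.625
 turn [-0.0015  0.0005  0.0002]  shift cur-axes [0.012 0.065 1.58 ]  new-axes [0.01  0.058 1.581]
```

```bash
python3 -m creep '0 0.06 0 0 0 0;0 0 0.4 0 0 0;0 0 0.4 0 0 0;0 0 0.4 0 0 0;0 0 0.35 0 0 0;0 0 0 0 0 0;0 0 0 0 0 0' 0.75; python3 -m creep '0 0 0 0 0 0;0 0 0 0 0 0;0 0 0 0 0 0;0 0 0 0 0 0' 1 30
python3 - <<'E'
from h import *
need(bar(0),tool('bar',np.radians(25)),0)
E
```

```text
clock: 7.5
eef_pos: [447.8, 158.2, 85.6]
eef_rot: [2.708, -0.0, 1.535]
wrist_force: [0.1, 0.2, -0.5]
finger_gap: 23.4
finger_force: 0.0
clock: 8.0
eef_pos: [446.3, 158.0, 84.5]
eef_rot: [2.711, 0.001, 1.535]
wrist_force: [-13.8, 1.9, 5.9]
finger_gap: 9.8
finger_force: 30.0
tcp [446.3 158.   84.5] target [447.6 158.1  82.8] q [ 0.35  0.11  2.14 -0.33  0.52  0.65] F [-13.8   1.9   5.9] gap 9.8 clk 8.0
 turn [-0.0019  0.0002  0.    ]  shift cur-axes [0.003 0.011 0.053]  new-axes [0.003 0.011 0.054]
```

```bash
cat >> h.py <<'E'
def arc(phis,tilts):
    for a,b,t0,t1 in zip(phis,phis[1:],tilts,tilts[1:]):
        R0,R1=tool('bar',t0),tool('bar',t1)
        d=bar(b)+19*R1.as_matrix()[:,2]-bar(a)-19*R0.as_matrix()[:,2]
        print(f"{b:.2f}",np.round(R0.inv().apply(d)/40,2),"turn",np.round((R0.inv()*R1).as_rotvec()/np.pi,3)[0])
E
python3 - <<'E'
from h import *
n=17
arc(np.linspace(0,1.42,n),np.radians(np.r_[25,25,25,np.linspace(25,45,n-3)]))
E
```

```text
0.09 [ 0.    0.31 -0.45] turn 0.0
0.18 [ 0.    0.35 -0.42] turn 0.0
0.27 [ 0.    0.39 -0.39] turn 0.0
0.35 [-0.    0.43 -0.35] turn -0.009
0.44 [ 0.    0.47 -0.3 ] turn -0.009
0.53 [-0.    0.5  -0.25] turn -0.009
0.62 [ 0.    0.53 -0.19] turn -0.009
0.71 [ 0.    0.54 -0.13] turn -0.009
0.80 [-0.    0.56 -0.07] turn -0.009
0.89 [ 0.    0.56 -0.  ] turn -0.009
0.98 [-0.    0.56  0.06] turn -0.009
1.06 [0.   0.55 0.12] turn -0.009
1.15 [0.   0.53 0.18] turn -0.009
1.24 [0.   0.5  0.24] turn -0.009
1.33 [0.   0.47 0.3 ] turn -0.009
1.42 [-0.    0.44  0.35] turn -0.009
```

```bash
python3 -m creep '0 -0.03 0 0 0 0;0 0.31 -0.45 0 0 0;0 0.35 -0.42 0 0 0;0 0.39 -0.39 0 0 0;0 0.43 -0.35 -0.009 0 0;0 0 0 0 0 0;0 0 0 0 0 0'
python3 - <<'E'
from h import *
need(bar(.355),tool('bar',np.radians(26.6)),0)
E
```

```text
clock: 8.88
eef_pos: [470.5, 156.9, 166.6]
eef_rot: [2.687, 0.001, 1.534]
wrist_force: [-32.0, -0.0, 11.6]
finger_gap: 10.0
finger_force: 30.0
tcp [470.5 156.9 166.6] target [473.8 157.2 166.3] q [ 0.34  0.01  2.03 -0.25  0.7   0.53] F [-32.   -0.   11.6] gap 10.0 clk 8.875
 turn [-0.003   0.0004  0.    ]  shift cur-axes [0.009 0.071 0.044]  new-axes [0.009 0.071 0.044]
```

```bash
python3 -m creep '0 -0.07 -0.04 0 0 0;0 0.47 -0.3 -0.009 0 0;0 0.5 -0.25 -0.009 0 0;0 0.53 -0.19 -0.009 0 0;0 0.54 -0.13 -0.009 0 0;0 0.56 -0.07 -0.009 0 0;0 0 0 0 0 0;0 0 0 0 0 0'
python3 - <<'E'
from h import *
need(bar(.8),tool('bar',np.radians(34.2)),0)
E
```

```text
clock: 9.88
eef_pos: [542.2, 154.5, 253.9]
eef_rot: [2.537, -0.0, 1.535]
wrist_force: [-7.9, -5.6, 7.0]
finger_gap: 10.0
finger_force: 30.0
tcp [542.2 154.5 253.9] target [546.  154.6 250.9] q [ 0.3   0.01  1.86 -0.29  0.72  0.5 ] F [-7.9 -5.6  7. ] gap 10.0 clk 9.875
 turn [ 0.0023  0.     -0.0001]  shift cur-axes [0.006 0.037 0.115]  new-axes [0.006 0.038 0.114]
```

```bash
python3 -m creep '0 0.56 0 -0.009 0 0;0 0.56 0.06 -0.009 0 0;0 0.55 0.12 -0.009 0 0;0 0.53 0.18 -0.009 0 0;0 0.5 0.24 -0.009 0 0;0 0.47 0.3 -0.009 0 0;0 0 0 0 0 0;0 0 0 0 0 0'
python3 - <<'E'
from h import *
need(bar(1.33),tool('bar',np.radians(43.8)),0)
E
```

```text
clock: 10.88
eef_pos: [664.3, 150.0, 304.5]
eef_rot: [2.369, 0.0, 1.535]
wrist_force: [0.5, -5.4, 3.7]
finger_gap: 10.0
finger_force: 30.0
tcp [664.3 150.  304.5] target [668.3 150.2 301.4] q [ 0.25  0.17  1.63 -0.34  0.62  0.49] F [ 0.5 -5.4  3.7] gap 10.0 clk 10.875
 turn [ 0.0026  0.     -0.    ]  shift cur-axes [0.007 0.017 0.127]  new-axes [0.007 0.018 0.127]
```

```bash
python3 -m creep '0 0.45 0.36 -0.009 0 0;0 0.04 0.04 0 0 0;0 0 0 0 0 0;0 0 0 0 0 0'; python3 -m creep '0 0 0 0 0 0;0 0 0 0 0 0;0 0 -0.3 0 0 0;0 0 -0.6 0 0 0;0 0 -1 0 0 0;0 0 -1 0 0 0;0 0 -1 0 0 0;0 0 0 0 0 0' 0.72
python3 - <<'E'
from h import *
need(W([6,-85,98]),tool('rod',0),100)
c=manip.camera("wrist");cv2.imwrite("pics/w3.png",c["color"][:,:,::-1])
c=manip.camera("scene");cv2.imwrite("pics/s3.png",cv2.resize(c["color"][100:280,130:330,::-1],None,fx=3,fy=3))
P=cloud(c);d=c["color"].max(-1)<70
B=P[d&(P[...,2]>300)&(P[...,2]<345)&(P[...,0]>600)&(P[...,1]>60)&(P[...,1]<240)];print(len(B),np.median(B,0) if len(B) else 0,bar(1.42))
E
```

```text
clock: 11.38
eef_pos: [689.2, 149.3, 306.6]
eef_rot: [2.341, -0.0, 1.535]
wrist_force: [-0.1, -5.4, 3.5]
finger_gap: 10.0
finger_force: 30.0
clock: 12.38
eef_pos: [576.8, 153.9, 418.4]
eef_rot: [2.336, -0.002, 1.536]
wrist_force: [0.2, -0.9, -0.5]
finger_gap: 26.5
finger_force: 0.0
tcp [576.8 153.9 418.4] target [592.4  67.8 179. ] q [ 0.31 -0.08  1.65 -0.33  0.83  0.47] F [ 0.2 -0.9 -0.5] gap 26.5 clk 12.375
 turn [ 0.1998 -0.2011  0.4704]  shift cur-axes [-2.149 -3.992  4.478]  new-axes [0.468 2.135 5.985]
143 [681.30746105 154.75350752 320.61592853] [677.29738931 149.83792785 316.726446  ]
```

View pics/s3.png

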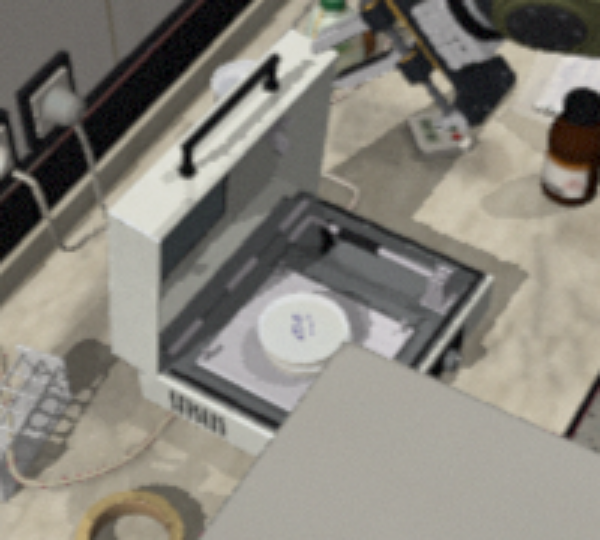

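View pics/w3.png

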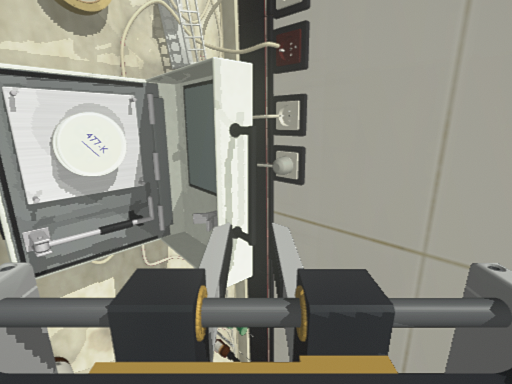

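The scene view shows the hood standing up. The dishes are on the platform and the rod is lying flat, with its pivot at (435, 285) and its black sleeve at (350, 240). The wrist view shows the sleeve at (120, 226). I'll back off low, point the tool down and turn it for the rod.

```bash
python3 -m creep '0 -0.6 0.3 0 0 0;0 -0.6 0.3 0 0 0;0 -0.6 0.3 0 0 0;0 -0.6 0.25 0 0 0;0 0 0 0.05 0 0;0 0 0 0.05 0 0;0 0 0 0.05 0 0;0 0 0 0.05 0 0;0 0 0 0.05 0 0;0 0 0 0 0 0.05;0 0 0 0 0 0.05;0 0 0 0 0 0.05;0 0 0 0 0 0.05;0 0 0 0 0 0.05;0 0 0 0 0 0.05;0 0 0 0 0 0.05;0 0 0 0 0 0.05;0 0 0 0 0 0.05;0 0 0 0 0 0.05' 0.6
python3 - <<'E'
from h import *
need(W([6,-85,98]),tool('rod',0),80)
c=manip.camera("wrist");cv2.imwrite("pics/w4.png",c["color"][:,:,::-1])
P=cloud(c);s=(P[...,2]>92)&(P[...,2]<112)
# rod/sleeve points in shaker frame
Q=(P-O)@RS; m=(np.abs(Q[...,1]+85)<25)&(Q[...,0]>-110)&(Q[...,0]<90)&s
d=c["color"].max(-1)<60
for k,mm in(("all",m),("dark",m&d)):
    q=Q[mm]; print(k,len(q), np.round(np.percentile(q,[5,50,95],axis=0),1) if len(q) else 0)
E
```

```text
clock: 14.85
eef_pos: [544.5, 154.4, 311.9]
eef_rot: [3.141, -0.012, -0.042]
wrist_force: [-0.6, -0.3, 0.9]
finger_gap: 37.9
finger_force: 0.0
tcp [544.5 154.4 311.9] target [592.4  67.8 159. ] q [ 0.21  0.27  1.31 -0.    1.55  1.83] F [-0.6 -0.3  0.9] gap 37.9 clk 14.85
 turn [ 0.0002 -0.004  -0.0018]  shift cur-axes [1.24  2.109 3.838]  new-axes [1.275 2.118 3.822]
all 1098 [[-94.  -91.8  99. ]
 [ -1.9 -83.4 102.9]
 [ 67.  -71.3 106.8]]
dark 236 [[-14.5 -90.2 100. ]
 [ 10.5 -85.3 104.1]
 [ 47.  -77.7 106.1]]
```

View pics/w4.png

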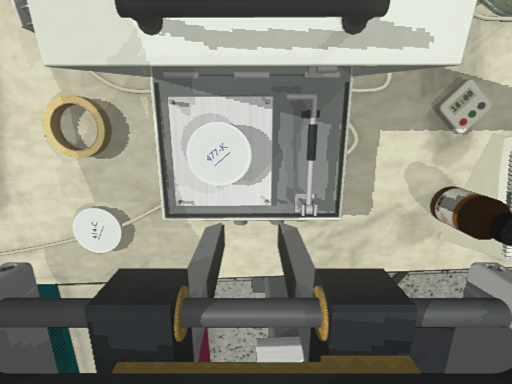

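The wrist view shows the rod at column 312 with its sleeve at rows 122–160. The measured rod line at y = −85 matches the geometry. Now I move above it and grasp.

```bash
python3 -m creep '0.63 1 0 0 -0.004 -0.002;0.62 1 0 0 0 0;0 0.1 0.9 0 0 0;0 0 0.9 0 0 0;0 0 0.9 0 0 0;0 0 0.9 0 0 0;0 0 0 0 0 0;0 0 0 0 0 0'
python3 - <<'E'
from h import *
need(W([6,-85,98]),tool('rod',0),0)
E
```

```text
clock: 15.9
eef_pos: [592.3, 69.0, 171.3]
eef_rot: [-3.141, -0.004, -0.029]
wrist_force: [-0.6, 0.5, 0.7]
finger_gap: 37.7
finger_force: 0.0
tcp [592.3  69.  171.3] target [592.4  67.8  79. ] q [ 0.05  0.43  1.43 -0.    1.28  1.65] F [-0.6  0.5  0.7] gap 37.7 clk 15.9
 turn [-0.0001 -0.0011  0.0023]  shift cur-axes [-0.005  0.029  2.307]  new-axes [0.003 0.028 2.307]
```

```bash
python3 -m creep '0 0.03 0.5 0 -0.001 0.002;0 0 0.6 0 0 0;0 0 0.6 0 0 0;0 0 0.58 0 0 0;0 0 0 0 0 0;0 0 0 0 0 0'; python3 -m creep '0 0 0 0 0 0;0 0 0 0 0 0;0 0 0 0 0 0;0 0 0 0 0 0;0 0 0 0 0 0' 1 20
python3 - <<'E'
from h import *
need(W([6,-85,98]),tool('rod',0),0)
def rod(t): return W([-92+98*np.cos(t),-85,98+98*np.sin(t)])
T=np.linspace(0,.83,9)
for a,b in zip(T,T[1:]):
    A,B=tool('rod',a),tool('rod',b); d=rod(b)+19*B.as_matrix()[:,2]-rod(a)-19*A.as_matrix()[:,2]
    print(round(b,3),np.round(A.inv().apply(d)/40,3),np.round((A.inv()*B).as_rotvec()/np.pi,4))
print(rod(.83)+19*tool('rod',.83).as_matrix()[:,2])
E
```

```text
clock: 16.65
eef_pos: [592.3, 67.9, 80.0]
eef_rot: [-3.141, -0.001, -0.036]
wrist_force: [-0.0, 0.0, 0.3]
finger_gap: 37.6
finger_force: 0.0
clock: 17.27
eef_pos: [592.0, 66.6, 79.4]
eef_rot: [3.14, 0.0, -0.036]
wrist_force: [-0.5, -10.2, 0.5]
finger_gap: 12.7
finger_force: 20.0
tcp [592.   66.6  79.4] target [592.4  67.8  79. ] q [ 0.05  0.53  1.51 -0.    1.1   1.66] F [ -0.5 -10.2   0.5] gap 12.7 clk 17.275
 turn [ 0.0005  0.     -0.0001]  shift cur-axes [ 0.011 -0.032  0.01 ]  new-axes [ 0.011 -0.032  0.01 ]
0.104 [ 0.036  0.    -0.256] [0.    0.033 0.   ]
0.208 [ 0.036  0.    -0.256] [0.    0.033 0.   ]
0.311 [ 0.036 -0.    -0.256] [-0.     0.033  0.   ]
0.415 [ 0.036 -0.    -0.256] [0.    0.033 0.   ]
0.519 [ 0.036  0.    -0.256] [0.    0.033 0.   ]
0.622 [ 0.036 -0.    -0.256] [-0.     0.033  0.   ]
0.726 [ 0.036  0.    -0.256] [0.    0.033 0.   ]
0.83 [ 0.036  0.    -0.256] [0.    0.033 0.   ]
[574.60685391  68.48127524 157.49463493]
```

```bash
python3 -m creep '0 0.03 0 0 0 0;0.036 0 -0.256 0 0.033 0;0.036 0 -0.256 0 0.033 0;0.036 0 -0.256 0 0.033 0;0.036 0 -0.256 0 0.033 0;0.036 0 -0.256 0 0.033 0;0.036 0 -0.256 0 0.033 0;0.036 0 -0.256 0 0.033 0;0.036 0 -0.256 0 0.033 0;0 0 0 0 0 0;0 0 0 0 0 0'
python3 - <<'E'
from h import *
t=.83
need(W([-92+98*np.cos(t),-85,98+98*np.sin(t)]),tool('rod',t),0)
E
```

```text
clock: 18.65
eef_pos: [576.6, 66.2, 154.5]
eef_rot: [3.133, -0.793, -0.035]
wrist_force: [-3.3, 20.8, -3.7]
finger_gap: 12.0
finger_force: 20.0
tcp [576.6  66.2 154.5] target [574.6  68.5 157.5] q [ 0.1   0.13  2.08 -0.61  0.18  2.27] F [-3.3 20.8 -3.7] gap 12.0 clk 18.65
 turn [0.0026 0.0118 0.0002]  shift cur-axes [ 0.016 -0.054 -0.091]  new-axes [ 0.019 -0.055 -0.09 ]
```

```bash
python3 -m creep '0.02 -0.05 -0.09 0 0.008 0;0 0 0 0 0.004 0;0 0 0 0 0 0;0 0 0 0 0 0'
python3 - <<'E'
from h import *
t=.83
need(W([-92+98*np.cos(t),-85,98+98*np.sin(t)]),tool('rod',t),0)
s=manip.read_state();z=Ro.from_euler('xyz',s["eef_rot"]).as_matrix()[:,2];g=RS.T@(s["eef_pos"]-19*z-W([-92,-85,98]));print(g,np.arctan2(g[2],g[0]))
E
```

```text
clock: 19.15
eef_pos: [574.7, 66.6, 157.3]
eef_rot: [3.131, -0.829, -0.036]
wrist_force: [-3.4, 7.4, -3.9]
finger_gap: 12.3
finger_force: 20.0
tcp [574.7  66.6 157.3] target [574.6  68.5 157.5] q [ 0.11  0.12  2.1  -0.86  0.15  2.52] F [-3.4  7.4 -3.9] gap 12.3 clk 19.15
 turn [ 0.0036  0.0003 -0.    ]  shift cur-axes [ 0.    -0.046 -0.007]  new-axes [ 0.    -0.046 -0.007]
[66.3426278  -1.61928978 72.14394228] 0.8272644944496305
```

```bash
python3 -m creep '0 0 0 0 0 0;0 0 0 0 0 0;0 0 0 0 0 0;0 0 0 0 0 0;0 0 -0.3 0 -0.02 0;0 0 -0.4 0 -0.03 0;0 0 -0.5 0 -0.03 0;0 0 -0.6 0 -0.03 0;0 0 -0.8 0 -0.03 0;0 0 -0.8 0 0 0;0 0 -0.8 0 0 0;0 0 0 0 0 0' 0.6
python3 - <<'E'
from h import *
need(bar(1.42),tool('bar',0),0)
for n in("wrist","scene"):
    c=manip.camera(n);P=cloud(c);Q=(P-W([-92,-85,98]))@RS
    m=(np.abs(Q[...,1])<7)&(Q[...,0]>15)&(Q[...,0]<125)&(Q[...,2]>15)&(Q[...,2]<140)&(np.hypot(Q[...,0],Q[...,2])<165)
    q=Q[m];a=np.arctan2(q[:,2],q[:,0]);print(n,len(q),np.percentile(a,[10,50,90]) if len(q) else 0)
    if n=="wrist" or 1: cv2.imwrite(f"pics/{n}5.png",c["color"][:,:,::-1])
E
```

```text
clock: 20.65
eef_pos: [491.3, 70.0, 298.7]
eef_rot: [3.128, -0.418, -0.046]
wrist_force: [0.6, 0.2, -0.4]
finger_gap: 38.0
finger_force: 0.0
tcp [491.3  70.  298.7] target [677.3 149.8 297.7] q [ 0.11 -0.12  1.82 -0.09  1.04  1.76] F [ 0.6  0.2 -0.4] gap 38.0 clk 20.65
 turn [ 0.1084 -0.1005 -0.4962]  shift cur-axes [ 4.152 -2.235  1.838]  new-axes [2.162 4.576 0.024]
wrist 790 [0.84001315 0.86719995 0.9014351 ]
scene 132 [0.80575385 0.86059812 0.92992943]
```

View pics/wrist5.png

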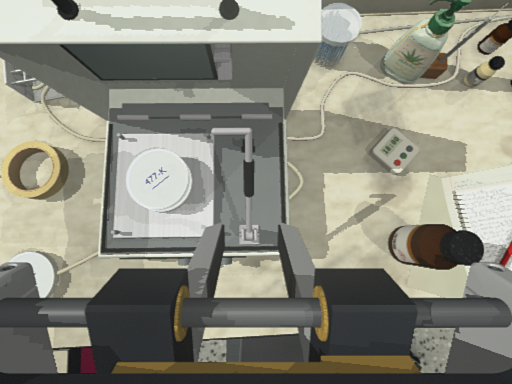

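The wrist view shows the rod standing up, with its pivot at (249, 235) and its bent end at row 131, columns 212–248. I'll check the angle with a line fit, which a surface offset doesn't bias.

Run:
```python
from h import *
c=manip.camera("wrist");P=cloud(c);Q=(P-W([-92,-85,98]))@RS
r=np.hypot(Q[...,0],Q[...,2])
m=(np.abs(Q[...,1])<4)&(Q[...,2]>15)&(Q[...,0]>15)&(r<158)&(np.arctan2(Q[...,2],Q[...,0])<1.1)
q=Q[m]; col=c["color"][m].max(-1)
for k,s in(("all",q),("steel",q[col>100]),("dark",q[col<70])):
    l=cv2.fitLine(s[:,[0,2]].astype(np.float32),cv2.DIST_HUBER,0,.01,.01).ravel();a=np.arctan2(l[1],l[0])
    print(k,len(s),"angle",a,"offset normal",-np.sin(a)*l[2]+np.cos(a)*l[3])
p=Q[(Q[...,1]>12)&(Q[...,1]<34)&(r>140)&(r<175)&(Q[...,2]>90)&(Q[...,2]<140)];print("pin",len(p),np.median(p,0),159*np.cos(.83),159*np.sin(.83))
# next: path to bar from above at tilt 40
need(bar(1.42)+[-60,0,100],tool('bar',np.radians(20)),0)
```

```text
all 604 angle 0.82332623 offset normal 4.349884
steel 357 angle 0.8230374 offset normal 3.5880203
dark 241 angle 0.82111365 offset normal 6.277546
pin 171 [106.46138317  22.62378893 120.00202567] 107.30524585133148 117.33108800648407
tcp [490.9  69.8 295.3] target [623.8 149.6 398.9] q [ 0.11 -0.12  1.82 -0.09  1.04  1.76] F [ 0.2  0.  -0.4] gap 37.4 clk 20.8
 turn [ 0.0204 -0.0112 -0.503 ]  shift cur-axes [ 3.993 -2.131 -1.11 ]  new-axes [ 2.114  3.937 -1.322]
```

```bash
python3 -m creep '0 0 -0.8 0 0 -0.05;0 0 -0.8 0 0 -0.05;0 0 -0.4 0 0 -0.05;0 0 0 0 0 -0.05;0 0 0 0 0 -0.05;0 0 0 0 0 -0.05;0 0 0 0 0 -0.05;0 0 0 0 0 -0.05;0 0 0 0 0 -0.05;0 0 0 0 0 -0.053;0 0 0 0 0 0' 0.68
python3 - <<'E'
from h import *
b=np.array([682,150,317.5])
need(b,tool('bar',np.radians(45)),100)
need(b,tool('bar',np.radians(24)),100)
E
```

```text
clock: 22.18
eef_pos: [459.1, 72.4, 368.6]
eef_rot: [2.73, 0.017, 1.526]
wrist_force: [-0.9, -0.6, 0.2]
finger_gap: 29.9
finger_force: 0.0
tcp [459.1  72.4 368.6] target [624.8 152.1 374.8] q [ 0.13 -0.21  1.74 -0.09  1.22  0.18] F [-0.9 -0.6  0.2] gap 29.9 clk 22.175
 turn [-0.1189  0.006   0.0008]  shift cur-axes [2.171 3.787 1.445]  new-axes [2.139 2.985 2.767]
tcp [459.1  72.4 368.6] target [649.1 151.2 391.5] q [ 0.13 -0.21  1.74 -0.09  1.22  0.18] F [-0.9 -0.6  0.2] gap 29.9 clk 22.175
 turn [-0.0023  0.006  -0.0003]  shift cur-axes [2.169 4.512 1.306]  new-axes [2.139 4.504 1.379]
```

```bash
python3 -m creep '0 0 0 -0.05 0.006 0;0 0 0 -0.05 0 0;0 0 0 -0.019 0 0;0.43 0.6 0.55 0 0 0;0.43 0.6 0.55 0 0 0;0.43 0.6 0.55 0 0 0;0.43 0.6 0.55 0 0 0;0.43 0.6 0.55 0 0 0;0 0 0 0 0 0;0 0 0 0 0 0'
python3 - <<'E'
from h import *
c=manip.camera("wrist");P=cloud(c);d=c["color"].max(-1)<60
cv2.imwrite("pics/w6.png",c["color"][:,:,::-1])
m=d&(P[...,2]>300)&(P[...,2]<335)&(P[...,0]>655)&(P[...,0]<700)&(P[...,1]>70)&(P[...,1]<240)
B=P[m];print(len(B),np.round(np.percentile(B,[5,50,95],axis=0),1))
need(np.array([682,150,317.5]),tool('bar',np.radians(45)),0)
E
```

```text
clock: 23.42
eef_pos: [624.1, 152.6, 376.3]
eef_rot: [2.355, -0.001, 1.535]
wrist_force: [-0.3, -0.7, -0.0]
finger_gap: 29.9
finger_force: 0.0
372 [[676.8  81.2 303.2]
 [680.3 127.1 318. ]
 [686.6 221.3 320.8]]
tcp [623.9 152.5 376.9] target [695.4 149.5 304.1] q [ 0.27  0.04  1.61 -0.32  0.75  0.46] F [-0.1 -0.8  0.4] gap 29.9 clk 23.475
 turn [ 0.0005 -0.0002 -0.0002]  shift cur-axes [-0.012 -0.026  2.553]  new-axes [-0.011 -0.022  2.553]
```

View pics/w6.png

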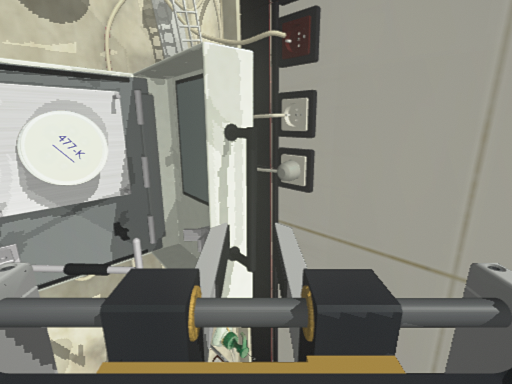

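The wrist view shows the bar at about column 250, centred between the fingers, with the hood back at its stop. I'll regrasp.

```bash
python3 -m creep '0 -0.02 0.6 0 0 0;0 0 0.6 0 0 0;0 0 0.6 0 0 0;0 0 0.5 0 0 0;0 0 0.3 0 0 0;0 0 0 0 0 0;0 0 0 0 0 0' 0.73; python3 -m creep '0 0 0 0 0 0;0 0 0 0 0 0;0 0 0 0 0 0;0 0 0 0 0 0' 1 30
python3 - <<'E'
from h import *
need(bar(1.45),tool('bar',np.radians(45)),0)
ph=np.linspace(1.45,.96,15);n=len(ph);arc(ph,np.radians(np.linspace(45,36,n)))
E
```

```text
clock: 24.35
eef_pos: [697.3, 150.3, 304.2]
eef_rot: [2.353, -0.0, 1.536]
wrist_force: [0.5, 0.7, -0.4]
finger_gap: 25.5
finger_force: 0.0
clock: 24.85
eef_pos: [697.5, 150.3, 303.8]
eef_rot: [2.353, 0.0, 1.536]
wrist_force: [-6.4, -0.4, 4.9]
finger_gap: 9.9
finger_force: 30.0
tcp [697.5 150.3 303.8] target [698.1 149.1 303.4] q [ 0.23  0.24  1.55 -0.33  0.6   0.47] F [-6.4 -0.4  4.9] gap 9.9 clk 24.85
 turn [ 0.0009 -0.0003  0.0003]  shift cur-axes [-0.031  0.004  0.02 ]  new-axes [-0.03   0.004  0.02 ]
1.42 [ 0.   -0.16 -0.15] turn 0.004
1.38 [ 0.   -0.17 -0.14] turn 0.004
1.34 [-0.   -0.17 -0.14] turn 0.004
1.31 [ 0.   -0.18 -0.13] turn 0.004
1.27 [ 0.   -0.19 -0.12] turn 0.004
1.24 [-0.   -0.19 -0.11] turn 0.004
1.21 [ 0.  -0.2 -0.1] turn 0.004
1.17 [-0.   -0.2  -0.09] turn 0.004
1.14 [-0.   -0.2  -0.08] turn 0.004
1.10 [-0.   -0.21 -0.07] turn 0.004
1.06 [-0.   -0.21 -0.07] turn 0.004
1.03 [ 0.   -0.21 -0.06] turn 0.004
0.99 [ 0.   -0.22 -0.05] turn 0.004
0.96 [ 0.   -0.22 -0.04] turn 0.004
```

Each row lowers the hood by 0.035 rad, about 0.28 rad/s. I'll go down to 1.06 first.

```bash
python3 -m creep '0 -0.16 -0.15 0.004 0 0;0 -0.17 -0.14 0.004 0 0;0 -0.17 -0.14 0.004 0 0;0 -0.18 -0.13 0.004 0 0;0 -0.19 -0.12 0.004 0 0;0 -0.19 -0.11 0.004 0 0;0 -0.2 -0.1 0.004 0 0;0 -0.2 -0.09 0.004 0 0;0 -0.2 -0.08 0.004 0 0;0 -0.21 -0.07 0.004 0 0;0 -0.21 -0.07 0.004 0 0;0 0 0 0 0 0;0 0 0 0 0 0'
python3 - <<'E'
from h import *
need(bar(1.065),tool('bar',np.radians(37.9)),0)
c=manip.camera("scene");cv2.imwrite("pics/s7.png",cv2.resize(c["color"][100:280,130:330,::-1],None,fx=3,fy=3))
E
```

```text
clock: 26.48
eef_pos: [602.4, 153.8, 283.5]
eef_rot: [2.494, 0.0, 1.537]
wrist_force: [-1.9, 5.9, 4.7]
finger_gap: 10.1
finger_force: 30.0
tcp [602.4 153.8 283.5] target [603.7 152.5 283.9] q [ 0.27  0.09  1.71 -0.28  0.73  0.45] F [-1.9  5.9  4.7] gap 10.1 clk 26.475
 turn [-0.0043 -0.0003  0.0005]  shift cur-axes [-0.033  0.033  0.013]  new-axes [-0.033  0.033  0.014]
```

View pics/s7.png

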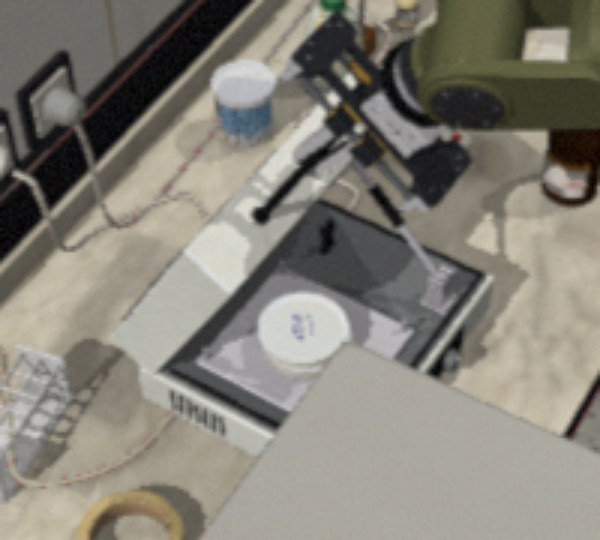

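The hood is held at about 1.06, with the rod standing beneath it from (440, 285) to (375, 195). I'll ease it down further.

```bash
python3 -m creep '0 -0.11 -0.03 0.002 0 0;0 -0.11 -0.03 0.002 0 0;0 -0.11 -0.03 0.002 0 0;0 -0.11 -0.02 0.002 0 0;0 0 0 0 0 0;0 0 0 0 0 0'
python3 - <<'E'
from h import *
need(bar(.99),tool('bar',np.radians(36.5)),0)
E
python3 -m creep '0 -0.07 -0.01 0 0 0;0 -0.07 -0.01 0 0 0;0 -0.07 -0.01 0 0 0;0 0 0 0 0 0;0 0 0 0 0 0'
python3 - <<'E'
from h import *
need(bar(.96),tool('bar',np.radians(36.5)),0)
E
```

```text
clock: 27.28
eef_pos: [585.4, 154.4, 275.9]
eef_rot: [2.52, 0.0, 1.536]
wrist_force: [-0.6, 5.7, 1.0]
finger_gap: 9.9
finger_force: 30.0
tcp [585.4 154.4 275.9] target [586.5 153.1 276. ] q [ 0.28  0.07  1.74 -0.27  0.75  0.45] F [-0.6  5.7  1. ] gap 9.9 clk 27.275
 turn [-0.0049 -0.0002  0.0005]  shift cur-axes [-0.031  0.024  0.013]  new-axes [-0.031  0.023  0.013]
clock: 27.9
eef_pos: [578.9, 154.5, 272.6]
eef_rot: [2.517, 0.0, 1.537]
wrist_force: [10.7, 5.8, 0.1]
finger_gap: 9.9
finger_force: 30.0
tcp [578.9 154.5 272.6] target [579.9 153.3 272.6] q [ 0.28  0.06  1.76 -0.27  0.73  0.47] F [10.7  5.8  0.1] gap 9.9 clk 27.9
 turn [-0.0041 -0.0003  0.0005]  shift cur-axes [-0.029  0.02   0.015]  new-axes [-0.029  0.02   0.016]
```

```bash
python3 -m creep '0 -0.05 0 0 0 0;0 -0.05 0 0 0 0;0 0 0 0 0 0;0 0 0 0 0 0'
python3 - <<'E'
from h import *
need(bar(.96),tool('bar',np.radians(36.5)),0)
s=manip.read_state();z=Ro.from_euler('xyz',s["eef_rot"]).as_matrix()[:,2];g=RS.T@(s["eef_pos"]-19*z-W([95,0,70]));print("phi",np.arctan2(g[2],-g[0])-np.arctan2(30,245),np.hypot(g[0],g[2]))
E
```

```text
clock: 28.4
eef_pos: [577.9, 154.6, 272.4]
eef_rot: [2.511, -0.001, 1.537]
wrist_force: [35.1, 4.5, -2.2]
finger_gap: 10.5
finger_force: 30.0
tcp [577.9 154.6 272.4] target [579.9 153.3 272.6] q [ 0.28  0.06  1.77 -0.28  0.73  0.47] F [35.1  4.5 -2.2] gap 10.5 clk 28.4
 turn [-0.002  -0.0006  0.0004]  shift cur-axes [-0.03   0.044  0.024]  new-axes [-0.03   0.044  0.024]
phi 0.9528017569031542 247.55213013068865
```

It has stopped firmly against the rod at φ ≈ 0.955. I'll relax, release and back off.

```bash
python3 -m creep '0 0.07 0 0 0 0;0 0 0 0 0 0' - 8; python3 -m creep '0 0 0 0 0 0;0 0 0 0 0 0;0 0 0 0 0 0;0 0 0 0 0 0;0 0 -0.3 0 0 0;0 0 -0.6 0 0 0;0 0 -0.8 0 0 0;0 0 -1 0 0 0;0 0 -1 0 0 0;0 0 0 0 0 0;0 0 0 0 0 0' 0.72
python3 - <<'E'
from h import *
need(bar(.96),tool('bar',np.radians(36.5)),0)
c=manip.camera("wrist");cv2.imwrite("pics/w8.png",c["color"][:,:,::-1])
P=cloud(c);d=c["color"].max(-1)<60;b=bar(.96)
B=P[d&(np.linalg.norm((P-b)[...,[0,2]],axis=-1)<16)&(abs(P[...,1]-b[1])<65)];print(len(B),np.median(B,0),b)
c=manip.camera("scene");cv2.imwrite("pics/s8.png",cv2.resize(c["color"][100:280,130:330,::-1],None,fx=3,fy=3))
P=cloud(c);d=c["color"].max(-1)<60
B=P[d&(np.linalg.norm((P-b)[...,[0,2]],axis=-1)<16)&(abs(P[...,1]-b[1])<65)];print(len(B),np.median(B,0),b)
E
```

```text
clock: 28.65
eef_pos: [578.5, 154.2, 273.0]
eef_rot: [2.515, 0.0, 1.536]
wrist_force: [10.5, 0.4, 4.5]
finger_gap: 10.8
finger_force: 8.0
clock: 30.02
eef_pos: [491.2, 157.4, 391.9]
eef_rot: [2.518, 0.001, 1.536]
wrist_force: [0.7, -0.6, -0.6]
finger_gap: 26.2
finger_force: 0.0
tcp [491.2 157.4 391.9] target [579.9 153.3 272.6] q [ 0.36 -0.19  1.73 -0.26  1.03  0.46] F [ 0.7 -0.6 -0.6] gap 26.2 clk 30.025
 turn [-0.0043 -0.0001  0.0005]  shift cur-axes [-0.023  0.061  3.716]  new-axes [-0.021  0.011  3.716]
0 [nan nan nan] [568.57691595 153.75355659 287.90753382]
104 [566.11970495 151.23948093 292.96515892] [568.57691595 153.75355659 287.90753382]
  return _methods._mean(a, axis=axis, dtype=dtype,
  ret = um.true_divide(
```

View pics/s8.png

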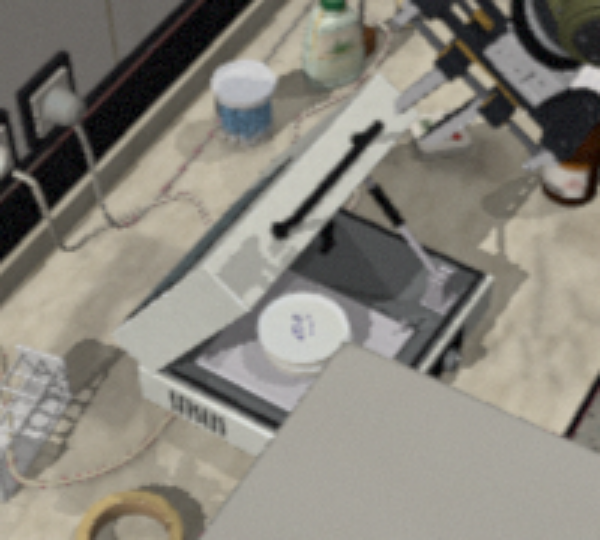

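The hood rests on the rod with the bar centre where 0.96 rad puts it, and the gripper is clear. Handing in.

```bash
python3 -c "
from cell import manip
print(manip.sign_off())"
```

```text
the job is handed in; nothing more can be done
None
```

I handed the job in at about 30 s on the robot's clock: the hood is propped on the rod at about 0.96 rad, the gripper is clear, and nothing around the shaker was disturbed as far as I could see. I judged the bent end to be seated from the hood's angle and its firm stop, not from a direct view of the catch, and the hand-in returned no verdict.

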